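# Fetch the dropped port adapter from behind the splash guard and press it home

### The arm

A 6-joint arm with a two-finger parallel gripper is mounted at the origin on the work surface. World frame = base frame: x ahead of the robot, y to its left, z up, the work surface at z = 0. Lengths are in m, angles in rad, forces in N, time in s.
With the tool pointing down it reaches from about 0.35 to 0.925 m from the base axis. Payload 6.4 kg.
Tool frame: the origin (TCP) lies on the centre line of the jaws, within the pads' length; the fingertips stand 25 mm ahead of it and the grasp point (between the pads) lies 6 mm ahead of it; z points along the fingers, y is the line along which they close (so a half turn about z gives the same grasp; the last joint's range is limited). The gripper opens to 94 mm and grips with 3 to 60 N. Pads are 16 mm wide; open, the fingers measure 119 mm over their backs; the gripper's body (75 mm by 177 mm) begins 78 mm behind the grasp point.
Start: joints at [1.025, 0.245, 1.558, -0, 1.339, -0.174], TCP at [0.236, 0.606, 0.23] pointing down, gripper open.
Joint ranges: [-3.13, 3.13], [-1.02, 2.26], [0.13, 2.54], [-0.95, 4.09], [0.21, 2.88], [-2.74, 2.74]. Speed limits (rad/s): [2.57, 2.57, 3.14, 3.14, 3.14, 3.14].

### API

Orientations are given as a unit quaternion [x, y, z, w].
In Python, from bench import bot, claw, kinematics, get_state, get_image, workorder gives the robot as it stands. Calls block until the motion is done:
- bot.move_ptp(position, orientation): joint-space move of the TCP to a pose.
- bot.move_l(position, attitude=None, speed=0.15): straight line of the TCP; attitude=None keeps the orientation; speed is the mean speed in m/s.
- bot.movej(angles): joint-space move.
- claw.grip(opening, newtons=None): finger opening in m; newtons is the grip in N (None keeps the last); returns when the fingers have stopped.
- bot.hold(seconds).
- kinematics.inverse_kinematics(position, orientation): joint angles nearest the present ones, or None.
- get_state(): the state.
- get_image(name): name is "side" or "top" or "wrist"; returns a dict with "color" (400x640x3 uint8, red, green, blue), "range_z" (400x640 float32, m along the optical axis (not along the pixel's ray), 0 where there is no reading), "camera_matrix" (3x3 intrinsics, pixels), "world_from_camera" (4x4, takes a point from camera to world coordinates). Camera axes: x right, y up, looking along -z (the intrinsics and any distortion apply to the point x, -y, -z); pixel columns grow to the right and rows downward; lengths in m; the calibration is good to about 2 mm. A picture is of the moment at which its call begins.
A pose or a line that the arm cannot do raises bot.MotionError and nothing moves.
- workorder.sign_off(): hands the job in; it is judged then, once.
The state is a dict: "t": time; "joint_positions": joint angles; "joint_velocities": joint speeds; "joint_torque": joint torques, N m; "ee_pos": TCP position; "ee_rot": TCP orientation; "force": force on the tool from outside, world axes, zero at the start; "wrist_torque": the same for the moment, N m; "finger_gap": finger opening in m; "gripper_force": force on a finger pad.
Only numpy, scipy, OpenCV 4.12 (cv2) and the standard library are available. Lean on these libraries where they do the work, as an engineer would, in place of code of your own. Each camera call takes 0.05 s, during which the arm holds its last target. There are 200 camera calls.

### The job

The tan ribbed port adapter has dropped behind the clear splash guard of the carboy rack. Draw it out under the guard with the blue-handled hook, not reaching behind the guard for it with the fingers, and lay the hook back down flat on the open bench in front of the guard, clear of everything. Then press the adapter spigot-first into the open port of the filter chamber until its collar sits flush on the port, leaving everything else where it stands.

Things in the scene. Friction and masses are not known exactly. Their poses are not given: they have to be found in the camera images.
- adapter: Dropped part: round tan PVC push-in adapter standing on its spigot behind the guard. 56 mm tall: plain spigot below, 46 mm across, 26 mm long (foot tapered to 40 mm over the last 4 mm); ribbed collar above, 60 mm across, 30 mm tall, its flat underside being the shoulder. 34 mm bore (looks only; solid to touch). 0.08 to 0.17 kg. Origin: centre of the foot; z up its axis.
- hook: Hook lying flat in front of the guard, 0.09-0.18 kg. Blue bar handle x -50 to 45 mm, 18 wide, 20 tall; then an 8 mm steel rod on its axis, 10 mm above the underside, to x 143, bending flat to +y: arm passes (156,24), (155,45), ends at (149,60) mm. Origin under the handle; x along the rod to the hook, z up. At the start x points away from the robot within 0.4 rad of world +x.
- rack: Fixed rack of 4 carboys with clear guard. Origin on the bench under the guard's middle; x from guard to carboys, y along the guard. Panel 614 mm wide, z 95 to 253 mm, open below, at x = 0, 6 mm thick (edge strips 12); 16 mm posts at y +-315. White rack wall 80 mm high with face at x = 108 mm: the lane between is 105 mm wide. Carboys from x = 126 mm, to 266 mm tall.
- port (a point): Centre of the mouth of the filter chamber's open port, 185 mm up, fixed: grey collar 74 mm across, 25 mm above the lid, with an upright bore 50 mm across, 43 mm deep. 8 mm down a tight rubber ring takes the spigot's foot and rides down before it (about 8 N all the way, no spring back; its own weight will not seat it). Home, the adapter's shoulder rests on the flat rim.
- chamber: Fixed clear filter chamber with the open port, at the left or right of the bench: white foot 160 mm across, clear cylinder 146 mm, clear lid 166 mm across at 150 to 160 mm height, three black lid knobs up to 172 mm, grey port in the middle. Origin: centre of its underside, directly below the port.
- fitted_chamber: The other fixed filter chamber, same size, whose port already carries an adapter and an amber funnel 94 mm across, up to 300 mm above the bench. It stands at the other end of the bench from the open one. Origin: centre of its underside. Leave alone.
- cap_a: White ribbed carboy cap, 59 mm across, 45 mm tall, standing in the lane behind the guard. Origin: centre of its underside. Leave it standing.
- jar_a: Amber jar with black lid, 58 mm across, 58 mm tall, standing in the lane behind the guard. Origin: centre of its underside. Leave it standing.
- cap_b: White ribbed carboy cap, 59 mm across, 45 mm tall, standing on the bench in front of the guard. Origin: centre of its underside. Leave it standing.
- jar_b: White jar with blue lid, 58 mm across, 58 mm tall, standing on the bench in front of the guard. Origin: centre of its underside. Leave it standing.
- wash_bottle: White wash bottle with a bent spout, 72 mm across, 206 mm tall, beyond an end of the bench row. Origin: centre of its underside. Leave it standing.
- beaker: Clear handled beaker, 90 mm across, 120 mm tall, beyond the other end. Origin: centre of its underside. Leave it standing.

How it is judged:
On the way:
1. the adapter has been drawn out and stands on the bench clear in front of the guard (x of adapter in the frame of rack below -0.045 m and angle between adapter's own z axis and vertical below 0.15 rad and height (world z) of adapter below 0.008 m), for 0.2 s.
At the end, for the whole second after the job is handed in: The adapter sits upright in the open port with its shoulder on the port rim (within 2 mm of flush, within 4 mm of centred, tilted less than 0.06 rad) and is at rest; the hook lies flat and still on the bench in front of the guard, touching nothing else (horizontal distance between adapter and port below 0.004 m and z of adapter in the frame of port between -0.029 and -0.024 m and angle between adapter's own z axis and vertical below 0.06 rad and linear speed of each of adapter, hook below 0.01 m/s and height (world z) of hook below 0.006 m and angle between hook's own z axis and vertical below 0.12 rad and x of hook in the frame of rack below -0.02 m and not (contact force between hook and cap_a above 0.1 N) and not (contact force between hook and jar_a above 0.1 N) and not (contact force between hook and cap_b above 0.1 N) and not (contact force between hook and jar_b above 0.1 N) and not (contact force between hook and wash_bottle above 0.1 N) and not (contact force between hook and beaker above 0.1 N) and not (contact force between hook and rack above 0.1 N) and not (contact force between hook and chamber above 0.1 N) and not (contact force between hook and fitted_chamber above 0.1 N)).
It fails at once if the gripper or arm touches the adapter while it is still behind or under the guard (contact force between any of the arm, the fingers and adapter above 0.3 N and x of adapter in the frame of rack above -0.03 m and height (world z) of adapter below 0.06 m).
It fails at once if a cap or jar is knocked over or shifted by more than 20 mm (distance of any of cap_a, jar_a, cap_b, jar_b from where it was at the start of the episode above 0.02 m).
It fails at once if the wash bottle or the beaker is knocked over or shifted by more than 20 mm (distance of any of wash_bottle, beaker from where it was at the start of the episode above 0.02 m).
It also fails if it takes over 69 s, if anything falls off the work surface, if the arm or the gripper's body presses on something with over 40 N, if the wrist force passes 120 N, or if a joint passes its speed limit or range.

## Working session

There is one attempt and no reset: what is moved stays moved. The work goes in short steps, each a Python script; the robot and the scene stay as the last script left them, time stands still between calls to the robot, and variables do not carry over. Pictures are saved under pics/ and viewed, at most 10 in all, crops included, and the job is handed in when it is done.

```bash
mkdir -p pics; ls; cat > h.py <<'E'
import numpy as np, cv2
from bench import bot, claw, kinematics, get_state, get_image, workorder
from scipy.spatial.transform import Rotation as R
def snap(name,f):
    im=get_image(name); cv2.imwrite('pics/'+f+'.png',im['color'][...,::-1]); np.savez('pics/'+f+'.npz',**im); return im
def px(im,u,v,z=None):
    K=im['camera_matrix'];T=im['world_from_camera']
    d=np.array([(u-K[0,2])/K[0,0],-(v-K[1,2])/K[1,1],-1.])
    o=T[:3,3]; w=T[:3,:3]@d
    if z is None: s=im['range_z'][int(round(v)),int(round(u))]
    else: s=(z-o[2])/w[2]
    return o+s*w
def down(yaw): # tool y (closing) axis at yaw+90deg, tool x at yaw
    return (R.from_euler('z',yaw)*R.from_euler('x',np.pi)).as_quat()
E
python3 - <<'E'
from h import *
for n in ('top','side'):
    im=snap(n,n+'0'); print(n,im['camera_matrix'].tolist(),np.round(im['world_from_camera'],3).tolist(), im['range_z'].min(),im['range_z'].max(), [k for k in im])
s=get_state(); print({k:np.round(v,3).tolist() for k,v in s.items()})
E
```

```text
pics
top [[393.6930582055103, 0.0, 320.5499535110734], [0.0, 393.6930582055103, 197.7498554187574], [0.0, 0.0, 1.0]] [[-0.003, 0.994, -0.106, 0.439], [-1.0, -0.0, 0.025, 0.012], [0.025, 0.106, 0.994, 1.258], [0.0, 0.0, 0.0, 1.0]] 0.0 2.1518505 ['color', 'range_z', 'camera_matrix', 'world_from_camera']
side [[463.65383756070327, 0.0, 314.29428188410515], [0.0, 463.65383756070327, 202.3498679546295], [0.0, 0.0, 1.0]] [[-0.944, -0.272, 0.187, 0.848], [0.33, -0.751, 0.572, 0.89], [-0.015, 0.602, 0.798, 1.347], [0.0, 0.0, 0.0, 1.0]] 0.0 3.9297318 ['color', 'range_z', 'camera_matrix', 'world_from_camera']
{'t': 0.1, 'joint_positions': [1.025, 0.246, 1.559, -0.0, 1.339, -0.174], 'joint_velocities': [-0.001, -0.002, -0.002, -0.001, 0.001, 0.0], 'joint_torque': [-0.0, -41.692, -31.552, 0.069, 0.031, -0.0], 'ee_pos': [0.236, 0.605, 0.229], 'ee_rot': [0.185, 0.983, -0.001, -0.0], 'force': [0.017, 0.56, -0.038], 'wrist_torque': [-0.011, -0.018, 0.039], 'gripper_force': 0.0, 'finger_gap': 0.094}
```

View pics/top0.png

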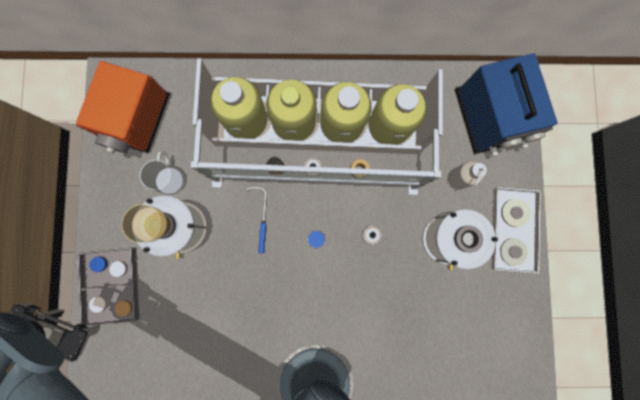

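View pics/side0.png

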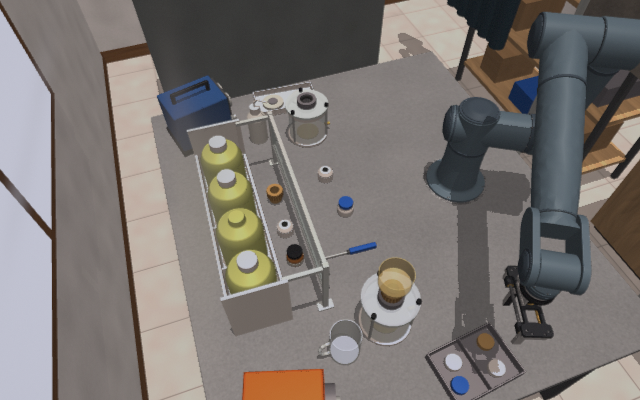

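```bash
python3 - <<'E'
import cv2,numpy as np
t=cv2.imread('pics/top0.png');s=cv2.imread('pics/side0.png')
a=cv2.resize(t[150:260,190:350],None,fx=5,fy=5,interpolation=cv2.INTER_CUBIC)
cv2.imwrite('pics/c1.png',a)
b=cv2.resize(t[150:200,330:450],(600,250),interpolation=cv2.INTER_CUBIC)
c=cv2.resize(t[200:270,430:510],(400,350),interpolation=cv2.INTER_CUBIC)
d=cv2.resize(s[170:270,250:340],(360,350),interpolation=cv2.INTER_CUBIC) # 4x,3.5
o=np.zeros((600,800,3),np.uint8); o[:250,:600]=b;o[250:,:400]=c;o[250:,410:770]=d
cv2.imwrite('pics/c2.png',o)
E
```

```text
(no output)
```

View pics/c1.png

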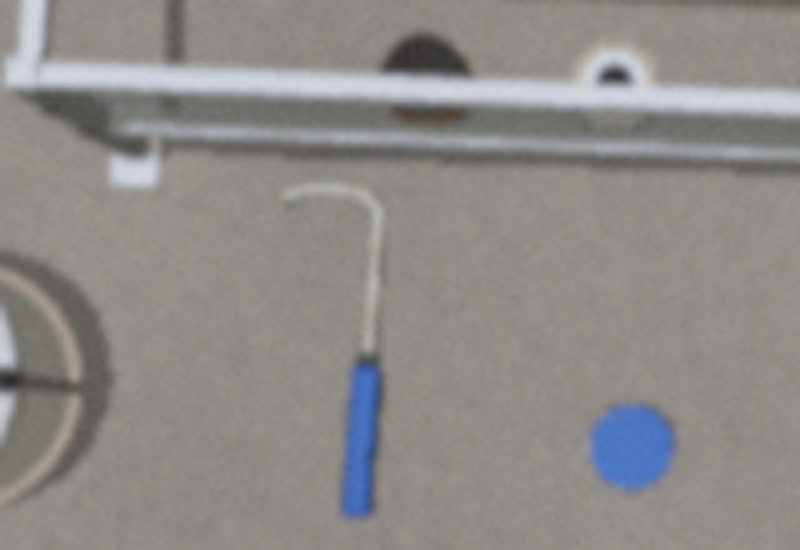

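View pics/c2.png

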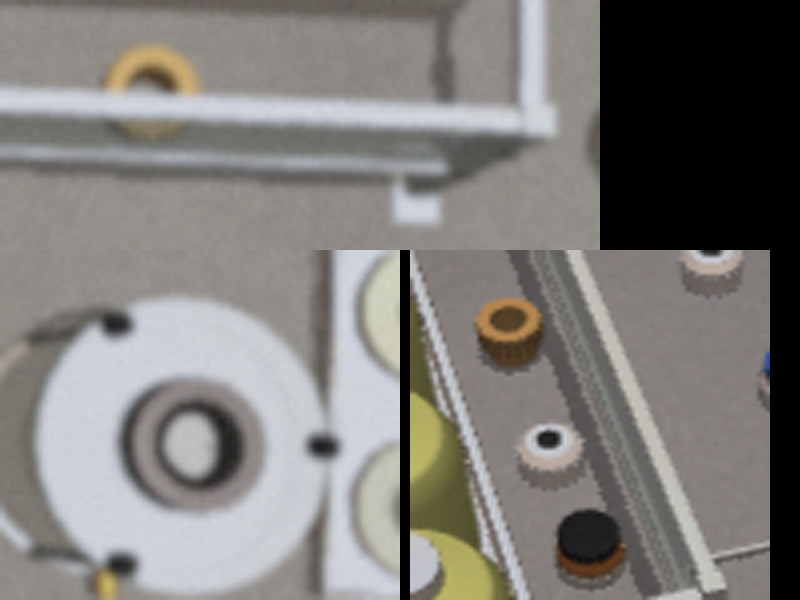

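```bash
python3 - <<'E'
from h import *
T=dict(np.load('pics/top0.npz'));S=dict(np.load('pics/side0.npz'))
def p(n,im,u,v,z):
    print(n,np.round(px(im,u,v,z),4), 'depth pt',np.round(px(im,u,v),3))
p('adT',T,360.4,168.5,.056); p('adS',S,274.75,189.4,.056)
p('capaT',T,312.8,166.5,.045); p('capaS',S,284.75,225.7,.045)
p('jaraT',T,275.4,165.4,.058); p('jaraS',S,294.75,252,.058)
p('capb',T,372.3,235,.045); p('jarb',T,316.6,239.4,.058)
p('guardL',T,193,164.6,.253); p('guardR',T,439,174,.253)
p('bottomL',T,190+150/5,150+130/5,.095);p('bottomR',T,330+420/5,150+163/5,.095)
p('hback',T,261.4,253.4,.02);p('hfront',T,263.6,222,.02);p('bend',T,190+378/5,150+210/5,.01);p('armL',T,190+340/5,150+188/5,.014);p('tip',T,190+287/5,150+196/5,.014)
p('port',T,468.6,238.6,.185); p('wash',T,472,175,.15)
# port by depth
d=T['range_z']
pts=np.array([px(T,u,v) for u in range(440,500) for v in range(210,270)])
m=(abs(pts[:,2]-.185)<.006); q=pts[m]; print(m.sum(),q.mean(0),np.r_[q.min(0),q.max(0)])
E
```

```text
adT [ 0.6582 -0.1425  0.056 ] depth pt [ 0.668 -0.149  0.002]
adS [ 0.6597 -0.1383  0.056 ] depth pt [ 0.657 -0.154  0.036]
capaT [0.6663 0.0051 0.045 ] depth pt [0.667 0.005 0.041]
capaS [0.6705 0.016  0.045 ] depth pt [0.671 0.017 0.046]
jaraT [0.6671 0.1205 0.058 ] depth pt [0.63  0.103 0.252]
jaraS [0.672  0.1336 0.058 ] depth pt [0.672 0.135 0.06 ]
capb [ 0.4528 -0.1778  0.045 ] depth pt [ 0.453 -0.178  0.046]
jarb [ 0.4398 -0.0061  0.058 ] depth pt [ 0.44  -0.006  0.061]
guardL [0.6318 0.3141 0.253 ] depth pt [0.632 0.314 0.253]
guardR [ 0.6082 -0.3222  0.253 ] depth pt [ 0.607 -0.32   0.259]
bottomL [0.6278 0.2809 0.095 ] depth pt [0.626 0.278 0.106]
bottomR [ 0.6085 -0.2982  0.095 ] depth pt [ 0.607 -0.296  0.104]
hback [0.3971 0.1647 0.02  ] depth pt [0.397 0.167 0.005]
hfront [0.4945 0.1591 0.02  ] depth pt [0.494 0.159 0.02 ]
bend [0.5903 0.1551 0.01  ] depth pt [0.59  0.155 0.016]
armL [0.6039 0.1789 0.014 ] depth pt [0.604 0.179 0.015]
tip [0.5987 0.2123 0.014 ] depth pt [0.599 0.212 0.015]
port [ 0.4407 -0.4203  0.185 ] depth pt [ 0.441 -0.44   0.135]
wash [ 0.6227 -0.4521  0.15  ] depth pt [ 0.622 -0.451  0.151]
347 [ 0.4415366  -0.42204181  0.18461926] [ 0.40698282 -0.45940356  0.17903366  0.47801744 -0.38477083  0.19086962]
```

```bash
cat >> h.py <<'E'
def cloud(im):
    K=im['camera_matrix'];T=im['world_from_camera'];d=im['range_z']
    v,u=np.mgrid[0:400,0:640]; P=np.stack([(u-K[0,2])/K[0,0]*d,-(v-K[1,2])/K[1,1]*d,-d],-1)
    P=P@T[:3,:3].T+T[:3,3]; P[d==0]=np.nan; return P
def circ(im,c,r,h,tol=.006):
    P=cloud(im).reshape(-1,3); m=(np.hypot(P[:,0]-c[0],P[:,1]-c[1])<r)&(abs(P[:,2]-h)<tol); q=P[m]
    if len(q)<8: return len(q)
    (x,y),rad=cv2.minEnclosingCircle(q[:,:2].astype(np.float32)); return len(q),np.round([x,y,rad,q[:,2].mean(),(q[:,0].min()+q[:,0].max())/2,(q[:,1].min()+q[:,1].max())/2],4)
E
python3 - <<'E'
from h import *
T=dict(np.load('pics/top0.npz'));S=dict(np.load('pics/side0.npz'))
for n,c,h in (('capb',(.453,-.178),.045),('jarb',(.44,-.006),.058),('capa',(.668,.01),.045),('jara',(.67,.127),.058),('ad',(.659,-.14),.056),('port',(.44,-.42),.185)):
    print(n,'T',circ(T,c,.055,h),'S',circ(S,c,.055,h))
for im in (T,S):
    P=cloud(im).reshape(-1,3)
    for c in ((.35,0),(.5,-.1),(.3,-.3),(.5,.07)):
        m=np.hypot(P[:,0]-c[0],P[:,1]-c[1])<.03; print(c,np.round(np.median(P[m,2]),4),end=' ')
    print()
    # guard top strip
    m=(abs(P[:,2]-.255)<.012)&(abs(P[:,0]-.62)<.04)&(abs(P[:,1])<.3); q=P[m]; f=np.polyfit(q[:,1],q[:,0],1); print('guard x = %.4f*y+%.4f'%tuple(f),m.sum())
    m=(abs(P[:,2]-.082)<.008)&(abs(P[:,0]-.735)<.03)&(abs(P[:,1])<.28); q=P[m]
    if len(q)>9: print('wall',np.polyfit(q[:,1],q[:,0],1),q[:,0].min(),len(q))
E
```

```text
capb T (191, array([ 0.4544, -0.1776,  0.0264,  0.0445,  0.4544, -0.1777])) S (95, array([ 0.4576, -0.1692,  0.0262,  0.0434,  0.4576, -0.1705]))
jarb T (223, array([ 0.4419, -0.0039,  0.0253,  0.0584,  0.4411, -0.0044])) S (134, array([ 4.415e-01,  2.000e-04,  2.900e-02,  5.680e-02,  4.418e-01,
       -8.000e-04]))
capa T (98, array([0.6738, 0.0076, 0.0253, 0.0445, 0.6791, 0.0076])) S (117, array([0.6701, 0.0125, 0.0261, 0.0437, 0.6687, 0.0132]))
jara T (113, array([0.6718, 0.1249, 0.0254, 0.0583, 0.682 , 0.1249])) S (173, array([0.6726, 0.1276, 0.0271, 0.0572, 0.6722, 0.1276]))
ad T (98, array([ 0.6666, -0.1413,  0.0284,  0.0561,  0.6738, -0.1414])) S (119, array([ 0.661 , -0.1374,  0.0313,  0.0546,  0.6616, -0.1373]))
port T (347, array([ 0.442 , -0.4223,  0.0377,  0.1846,  0.4425, -0.4221])) S (128, array([ 0.4402, -0.4193,  0.0406,  0.1834,  0.443 , -0.4199]))
(0.35, 0) 0.0005 (0.5, -0.1) 0.0004 (0.3, -0.3) 0.0003 (0.5, 0.07) 0.0003 
guard x = 0.0380*y+0.6209 1205
wall [0.03481395 0.73783093] 0.7186991222121895 798
(0.35, 0) -0.0013 (0.5, -0.1) -0.0013 (0.3, -0.3) -0.0019 (0.5, 0.07) -0.0003 
guard x = 0.0382*y+0.6224 670
wall [0.03666296 0.73628766] 0.7202233305035777 370
```

```bash
cat >> h.py <<'E'
G=-.030; ZG=.027   # grip point along handle, TCP height over hook underside
def hookpose(o,th,z=0.):
    o=np.asarray(o); c,s=np.cos(th),np.sin(th)
    return [o[0]+G*c,o[1]+G*s,z+ZG], down(th+np.pi)
def rot(th,v): c,s=np.cos(th),np.sin(th); return np.array([c*v[0]-s*v[1],s*v[0]+c*v[1]])
AD=np.array([.661,-.1405]); TH=-.35
E
python3 - <<'E'
from h import *
def st(): s=get_state(); print(round(s['t'],2),np.round(s['ee_pos'],4),np.round(s['force'],2),round(s['finger_gap'],4))
bot.move_ptp([.17,.43,.36],down(2.77))
p,q=hookpose((.447,.162),-.05,.10); bot.move_ptp(p,q)
claw.grip(.05)
p,q=hookpose((.447,.162),-.05); bot.move_l(p,q); st()
claw.grip(.0,45); st()
p[2]+=.13; bot.move_l(p); st()
p,q=hookpose((.385,.12),-.2,.13); bot.move_l(p,q,.2); st()
im=snap('top','top1')
P=cloud(im).reshape(-1,3); m=(P[:,2]>.125)&(P[:,2]<.165)&(P[:,0]>.40)&(P[:,0]<.58)&(abs(P[:,1]-.12)<.1)
q=P[m]; print(m.sum(), q[np.argsort(q[:,0])][::6].round(3).tolist())
cv2.imwrite('pics/k1.png',cv2.resize(im['color'][150:280,200:360,::-1],None,fx=5,fy=4.6))
E
```

```text
4.24 [0.4172 0.1635 0.0269] [-0.68 -0.22  0.12] 0.0501
4.85 [0.4172 0.1636 0.0272] [-0.18 -0.12  1.66] 0.0175
5.87 [0.4162 0.1634 0.1559] [ 0.86  0.4  -1.13] 0.0173
6.38 [0.3558 0.126  0.1568] [ 1.18 -0.05 -1.93] 0.0178
243 [[0.402, 0.108, 0.147], [0.403, 0.119, 0.151], [0.405, 0.111, 0.152], [0.408, 0.119, 0.15], [0.411, 0.111, 0.151], [0.414, 0.114, 0.149], [0.416, 0.114, 0.148], [0.419, 0.111, 0.149], [0.422, 0.106, 0.149], [0.425, 0.12, 0.148], [0.427, 0.104, 0.139], [0.427, 0.119, 0.151], [0.43, 0.117, 0.152], [0.433, 0.111, 0.148], [0.436, 0.111, 0.15], [0.441, 0.109, 0.142], [0.447, 0.107, 0.141], [0.452, 0.109, 0.141], [0.458, 0.11, 0.14], [0.466, 0.107, 0.142], [0.472, 0.104, 0.144], [0.478, 0.104, 0.141], [0.483, 0.101, 0.143], [0.489, 0.098, 0.142], [0.495, 0.099, 0.141], [0.5, 0.096, 0.14], [0.509, 0.093, 0.145], [0.514, 0.093, 0.145], [0.52, 0.093, 0.146], [0.525, 0.093, 0.147], [0.531, 0.096, 0.145], [0.537, 0.101, 0.145], [0.54, 0.099, 0.144], [0.543, 0.11, 0.144], [0.543, 0.144, 0.143], [0.543, 0.13, 0.141], [0.545, 0.147, 0.146], [0.546, 0.11, 0.144], [0.546, 0.107, 0.142], [0.548, 0.133, 0.143], [0.549, 0.142, 0.141]]
```

View pics/k1.png

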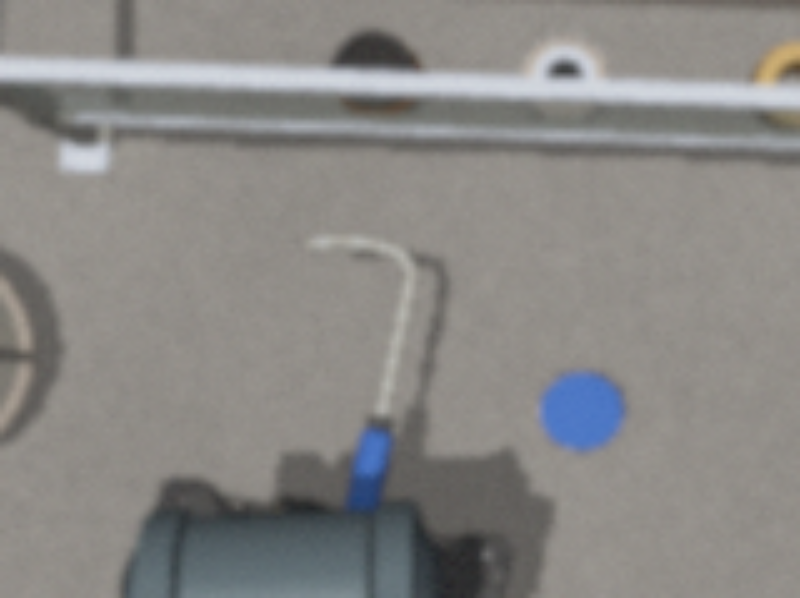

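```bash
python3 - <<'E'
from h import *
def st(): s=get_state(); print(round(s['t'],2),np.round(s['ee_pos'],4),np.round(s['force'],2),round(s['finger_gap'],4))
ax=rot(TH,(1,0))
D=AD-rot(TH,(.112,.042)); print(D)
p,q=hookpose(D-.135*ax,TH,.13); bot.move_l(p,q,.2); st()
p,q=hookpose(D-.135*ax,TH,.063); bot.move_l(p,q,.1); st()
p,q=hookpose(D,TH,.063); bot.move_l(p,q,.1); st()
im=snap('side','side2')
t=get_image('top'); a=cv2.resize(im['color'][150:275,225:385],None,fx=2.5,fy=2.5); b=cv2.resize(t['color'][140:240,290:450],None,fx=2.5,fy=2.5)
cv2.imwrite('pics/k2.png',np.vstack([a,b])[...,::-1])
E
```

```text
[ 0.54138855 -0.1415491 ]
7.64 [ 0.3863 -0.0843  0.1567] [-0.28  0.13 -1.63] 0.0174
8.46 [ 0.3868 -0.0851  0.0905] [ 0.2  -0.97 -2.17] 0.0177
9.96 [ 0.5128 -0.1311  0.0899] [-0.12  0.22 -1.47] 0.0173
```

View pics/k2.png

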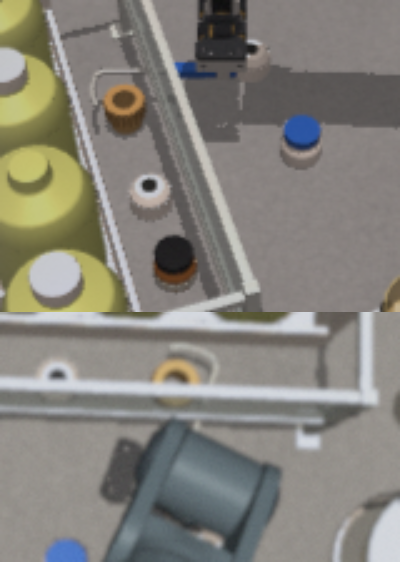

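```bash
python3 - <<'E'
from h import *
def st(): s=get_state(); print(round(s['t'],2),np.round(s['ee_pos'],4),np.round(s['force'],2),round(s['finger_gap'],4))
def go(o,z,v): p,q=hookpose(o,TH,z); bot.move_l(p,q,v); st()
D=AD-rot(TH,(.112,.042))
go(D,.003,.08)
go(AD-rot(TH,(.112,.032)),.003,.06)
N=AD-rot(TH,(.129,.031))
go(N,.003,.06)
go(N-rot(TH,(.135,0)),.003,.06)
im=snap('side','side3'); t=snap('top','top3')
a=cv2.resize(im['color'][130:255,225:385],None,fx=2.5,fy=2.5); b=cv2.resize(t['color'][140:240,290:450],None,fx=2.5,fy=2.5)
cv2.imwrite('pics/k3.png',np.vstack([a,b])[...,::-1])
for n,i in (('T',t),('S',im)): print(n,circ(i,(.534,-.094),.06,.056))
E
```

```text
10.96 [ 0.5137 -0.1315  0.0304] [ 0.31  0.14 -0.67] 0.0177
11.28 [ 0.517  -0.1215  0.0303] [-0.67  0.26 -1.67] 0.0174
11.71 [ 0.5006 -0.115   0.03  ] [-0.19 -0.02 -2.39] 0.0174
14.11 [ 0.3743 -0.0689  0.03  ] [ 0.77 -0.21 -1.39] 0.0177
T (191, array([ 0.5354, -0.0945,  0.0302,  0.0558,  0.5354, -0.0952]))
S (121, array([ 0.5366, -0.0932,  0.0315,  0.0543,  0.5359, -0.0944]))
```

View pics/k3.png

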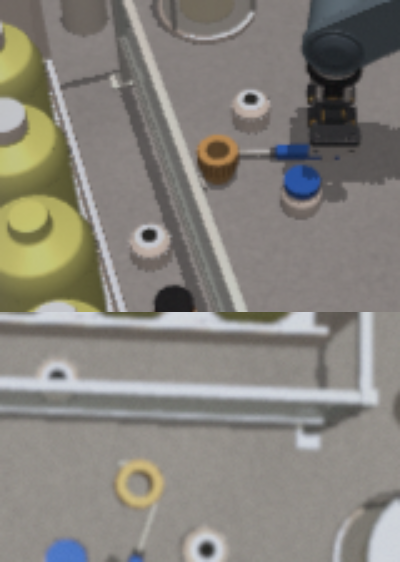

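```bash
python3 - <<'E'
from h import *
def st(): s=get_state(); print(round(s['t'],2),np.round(s['ee_pos'],4),np.round(s['force'],2),round(s['finger_gap'],4))
def go(o,z,v,th=TH): p,q=hookpose(o,th,z); bot.move_l(p,q,v); st()
A=np.array([.5355,-.0945])
N=A-rot(TH,(.129,.031)); M=A-rot(TH,(.107,.044))
go(A-rot(TH,(.107,.033)),.003,.06)
go(M,.003,.06)
go(M,.12,.15)
go((.39,.03),.12,.2,-.2)
go((.42,.16),.12,.2,-.05)
go((.42,.16),.02,.15,-.05)
go((.42,.16),.0015,.04,-.05)
claw.grip(.05); st()
go((.42,.16),.15,.25,-.05)
claw.grip(.094)
bot.move_ptp([A[0],A[1],.256],down(np.pi-.2)); bot.hold(.2); st(); a=snap('wrist','wa')
bot.move_ptp([.442,-.4215,.385],down(np.pi-.65)); bot.hold(.2); st(); b=snap('wrist','wp')
print(np.round(a['world_from_camera'],3).tolist(),a['camera_matrix'].tolist())
print(circ(a,A,.06,.056), circ(b,(.442,-.4215),.06,.185))
cv2.imwrite('pics/k4.png',np.vstack([cv2.resize(i['color'],(480,300)) for i in (a,b)])[...,::-1])
t=snap('top','top4'); print(circ(t,(.442,-.4215),.06,.185),circ(t,A,.06,.056))
P=cloud(t).reshape(-1,3); m=(P[:,2]>.006)&(P[:,2]<.03)&(P[:,0]>.35)&(P[:,0]<.6)&(abs(P[:,1]-.17)<.07);q=P[m];print('hook',q.min(0),q.max(0))
E
```

```text
14.75 [ 0.3955 -0.0785  0.0298] [-0.7  -0.2  -1.54] 0.0176
15.08 [ 0.3915 -0.0892  0.03  ] [ 0.29  0.31 -1.74] 0.0175
16.02 [ 0.3911 -0.0885  0.146 ] [-1.07 -0.32 -2.06] 0.0174
16.81 [0.3606 0.0357 0.1468] [-1.08  0.66 -1.44] 0.0176
17.6 [0.39   0.1607 0.1467] [ 0.24 -0.86 -1.2 ] 0.0179
18.42 [0.3908 0.1613 0.0478] [-0.27 -0.53 -1.59] 0.0178
19.02 [0.39   0.1615 0.0284] [ 0.31 -0.13 -0.47] 0.0174
19.71 [0.39   0.1615 0.0285] [-0.02  0.3  -0.63] 0.05
20.45 [0.3892 0.1614 0.1757] [ 0.02  0.25 -0.41] 0.0503
22.64 [ 0.5352 -0.0933  0.2557] [ 0.13  0.32 -0.81] 0.094
24.25 [ 0.4426 -0.4205  0.3846] [ 0.48 -0.6   0.18] 0.0938
[[0.198, -0.953, -0.229, 0.469], [0.98, 0.193, 0.045, -0.079], [0.001, -0.233, 0.972, 0.409], [0.0, 0.0, 0.0, 1.0]] [[302.13928004485257, 0.0, 316.93233530749563], [0.0, 302.13928004485257, 199.96278176640578], [0.0, 0.0, 1.0]]
(1260, array([ 0.5338, -0.0934,  0.0302,  0.0544,  0.5335, -0.0935])) (1609, array([ 0.4398, -0.4216,  0.0369,  0.1835,  0.4395, -0.4218]))
(356, array([ 0.4412, -0.4222,  0.0378,  0.1848,  0.4424, -0.4211])) (190, array([ 0.5355, -0.0946,  0.0301,  0.056 ,  0.5356, -0.0952]))
hook [0.36349206 0.10009566 0.00600622] [0.5873853  0.23662355 0.02510022]
```

View pics/k4.png

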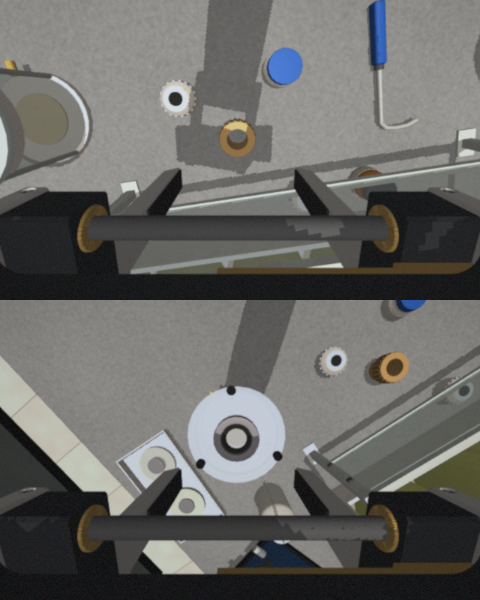

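```bash
python3 - <<'E'
from h import *
def st(): s=get_state(); print(round(s['t'],2),np.round(s['ee_pos'],4),np.round(s['force'],2),round(s['finger_gap'],4),round(s['gripper_force'],1)); return s
A=[.5346,-.094]; P=[.4407,-.4218]
qa=down(np.pi-.2); qp=down(np.pi-.65)
bot.move_ptp(A+[.20],qa)
bot.move_l(A+[.057],qa,.12); st()
claw.grip(0.,40); st()
bot.move_l(A+[.32],qa,.2); st()
bot.move_ptp(P+[.30],qp); st()
bot.move_l(P+[.248],qp,.08); bot.hold(.2); s=st(); f0=s['force'][2]
for z in np.arange(.244,.229,-.003):
    bot.move_l(P+[float(z)],qp,.03); s=st()
    if s['force'][2]-f0>12: print('blocked'); break
w=snap('wrist','wi')
E
```

```text
27.13 [ 0.5353 -0.0943  0.0579] [-0.89  0.04 -0.04] 0.0938 0.0
27.77 [ 0.5347 -0.0941  0.0571] [-0.16  0.21  0.38] 0.0596 40.0
29.23 [ 0.534  -0.0938  0.3184] [ 0.06  0.53 -1.3 ] 0.0591 40.0
30.52 [ 0.4413 -0.4209  0.3   ] [ 0.12  0.92 -2.32] 0.0592 40.0
31.52 [ 0.4409 -0.4221  0.2488] [-0.24 -0.54 -0.7 ] 0.0593 40.0
31.81 [ 0.4406 -0.4216  0.2436] [-0.02 -0.63 -1.33] 0.06 40.0
32.06 [ 0.4406 -0.4217  0.2406] [ 0.29  0.19 -1.08] 0.0594 40.0
32.31 [ 0.4406 -0.4217  0.2377] [-0.16 -1.07 -1.21] 0.0595 40.0
32.56 [ 0.4406 -0.4217  0.2347] [ 0.47 -0.21 -1.67] 0.0594 40.0
32.81 [ 0.4409 -0.4221  0.2326] [-0.33  1.    1.02] 0.0594 40.0
```

```bash
python3 - <<'E'
from h import *
def st(): s=get_state(); print(round(s['t'],2),np.round(s['ee_pos'],4),np.round(s['force'],2),round(s['finger_gap'],4),round(s['gripper_force'],1)); return s
P=[.4407,-.4218]; qp=down(np.pi-.65)
for z in np.arange(.2295,.2125,-.002):
    bot.move_l(P+[float(z)],qp,.03); s=st()
    if s['force'][2]>20 or max(abs(s['force'][:2]))>10: print('stop'); break
w=snap('wrist','wi2'); S=snap('side','s5'); print(circ(S,P,.045,.215,.02))
E
```

```text
33.11 [ 0.4409 -0.4221  0.2305] [-1.23  0.4   5.59] 0.0595 40.0
33.36 [ 0.4409 -0.4221  0.2285] [-0.88  1.64  5.45] 0.0598 40.0
33.61 [ 0.4409 -0.4221  0.2264] [-0.9   1.26  5.14] 0.0592 40.0
33.86 [ 0.441  -0.4221  0.2245] [-0.36  0.65  4.51] 0.0594 40.0
34.11 [ 0.441  -0.4221  0.2224] [-1.86  1.18  4.94] 0.0593 40.0
34.36 [ 0.441  -0.4221  0.2205] [-0.35  1.96  4.93] 0.0597 40.0
34.61 [ 0.4409 -0.4221  0.2184] [-0.07  1.84  5.72] 0.0599 40.0
34.86 [ 0.4409 -0.4221  0.2164] [-0.49  0.26  4.93] 0.0592 40.0
35.11 [ 0.441  -0.4222  0.216 ] [-3.38  3.69 12.43] 0.059 40.0
(154, array([ 0.4422, -0.4169,  0.0402,  0.2108,  0.4437, -0.4161]))
```

```bash
python3 - <<'E'
from h import *
def st(): s=get_state(); print(round(s['t'],2),np.round(s['ee_pos'],4),np.round(s['force'],2),round(s['finger_gap'],4),round(s['gripper_force'],1)); return s
P=[.4407,-.4218]; qp=down(np.pi-.65)
bot.move_l(P+[.2125],qp,.03); bot.hold(.3); st()
bot.move_l(P+[.2155],qp,.03)
claw.grip(.094); st()
bot.move_l(P+[.416],qp,.2); bot.hold(.3); st()
w=snap('wrist','we'); S=snap('side','se'); T=snap('top','te')
for i in (w,S,T): print(circ(i,P,.05,.215,.008),circ(i,P,.05,.185,.006))
cv2.imwrite('pics/k5.png',np.vstack([cv2.resize(S['color'][60:310,230:480],None,fx=1.2,fy=1.2),cv2.resize(T['color'][150:280,220:500],(300,139))])[...,::-1])
cv2.imwrite('pics/k5.png',np.hstack([cv2.resize(S['color'][70:270,230:430],(400,400)),cv2.resize(T['color'][150:280,220:500],(400,186)).copy() if 0 else cv2.copyMakeBorder(cv2.resize(T['color'][150:280,220:500],(400,186)),0,214,0,0,0)])[...,::-1])
P3=cloud(T).reshape(-1,3); m=(P3[:,2]>.006)&(P3[:,2]<.03)&(P3[:,0]>.35)&(P3[:,0]<.6)&(abs(P3[:,1]-.17)<.07);q=P3[m];print('hook',q.min(0),q.max(0))
for n,c,h in (('capb',(.454,-.178),.045),('jarb',(.442,-.004),.058),('capa',(.668,.01),.045),('jara',(.67,.127),.058)): print(n,circ(T,c,.055,h))
E
```

```text
35.76 [ 0.441  -0.4222  0.216 ] [-4.36  5.34 15.2 ] 0.0596 40.0
36.72 [ 0.4407 -0.4218  0.2155] [-0.08  0.93 -0.18] 0.0942 0.0
38.17 [ 0.4406 -0.4217  0.4153] [-0.99 -0.73 -0.23] 0.0938 0.0
(1280, array([ 0.4398, -0.4213,  0.0302,  0.2133,  0.4401, -0.4212])) (630, array([ 0.4398, -0.4217,  0.0369,  0.1838,  0.4395, -0.4217]))
(112, array([ 0.4424, -0.4172,  0.0328,  0.2133,  0.4428, -0.419 ])) (86, array([ 0.4436, -0.4191,  0.0401,  0.1839,  0.4433, -0.4168]))
(293, array([ 0.4414, -0.4217,  0.031 ,  0.2145,  0.441 , -0.4213])) (183, array([ 0.4421, -0.422 ,  0.037 ,  0.185 ,  0.4425, -0.4152]))
hook [0.35432589 0.10870612 0.00609758] [0.59710324 0.23552481 0.02736983]
capb (189, array([ 0.4547, -0.1782,  0.0261,  0.0445,  0.4559, -0.1773]))
jarb (219, array([ 0.4419, -0.0039,  0.0253,  0.0584,  0.4411, -0.0044]))
capa (101, array([0.6724, 0.0059, 0.0238, 0.0443, 0.6793, 0.006 ]))
jara (115, array([0.672 , 0.1247, 0.0253, 0.0585, 0.6822, 0.1248]))
```

View pics/k5.png

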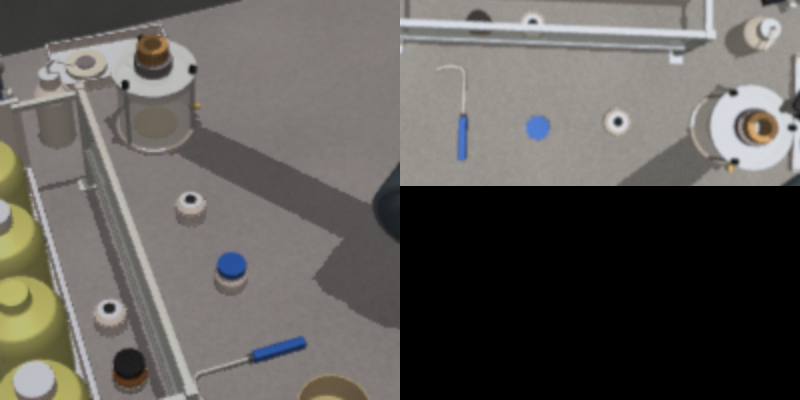

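The picture shows the adapter upright in the port. Its top is 29.5 mm above the rim, against the 30 mm collar, so it is flush. The hook lies flat and clear, and the caps and jars have not moved.

```bash
python3 -c "
from h import *
print(workorder.sign_off())"
```

```text
the job is handed in; nothing more can be done
None
```

The adapter was drawn out with the hook and pressed flush into the open port, the hook lies flat and clear in front of the guard, and the job was handed in at about 38 s of the 69 s; the sign-off returned no verdict.

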